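# Ring for the client and show the boxwood sample, label up

### The arm

A 7-joint arm with a two-finger parallel gripper is mounted at the origin on the work surface. World frame = base frame: x ahead of the robot, y to its left, z up, the work surface at z = 0. Lengths are in mm, angles in rad, forces in N, time in s.
With the tool pointing down it reaches from about 350 to 900 mm from the base axis. Payload 19.9 kg.
Tool frame: the origin (TCP) lies on the front face of the gripper's body, between the roots of the fingers; the fingertips stand 97 mm ahead of it and the grasp point (between the pads) lies 78 mm ahead of it; z points along the fingers, y is the direction in which the jaws open and shut (so a half turn about z gives the same grasp; the last joint's range is limited). The gripper opens to 94 mm and grips with 3 to 60 N. Pads are 16 mm wide; open, the fingers measure 119 mm over their backs; the gripper's body (75 mm by 177 mm) begins 78 mm behind the grasp point.
Start: joints at [-1.278, 0.417, -0.01, 1.614, 0.005, 1.111, -0.053], TCP at [204.76, 590.493, 302.625] pointing down, gripper open.
Joint ranges: [-2.81, 2.81], [-0.39, 2.02], [-1.27, 1.25], [0.06, 2.57], [-1.19, 4.33], [0.19, 2], [-2.82, 2.82]. Speed limits (rad/s): [1.89, 1.89, 2.39, 2.39, 3.01, 3.01, 3.01].

### API

Orientations are given as a rotation vector (axis times angle).
In Python, from rig import arm, eyes gives the robot as it stands.
- The arm moves only by the tool servo_tool, never from a script. Its argument "deltas" is a list of rows, each a list of 6 numbers: the shift along the tool's x, y, z in mm, then the turn, a rotation vector about the tool's x, y, z in degrees. In form: [[dx, dy, dz, rx, ry, rz], ...]. A call has 1 to 20 rows; each row shifts and turns the commanded pose from where the row before left it, along the tool's axes as they then stand; what a row does not reach is not made up. A row lasts 1/8 s, in which the tool goes at most 62.5 mm and 10.7 degrees, less where a joint would pass 70% of its speed; a pose out of reach is approached as far as the arm can. A call is refused whole if a number of a shift passes 62.5 or a number of a turn 10.7, either way. A call with a gripper value outside its range is refused whole. "jaw" is the opening, from 0 (shut) to 1 (fully open), set as the call begins (left out, the last holds). The fingers move at their own pace and stop on an object; "squeeze" is the grip in N (left out, the last holds). Time passes only in rows, so rows that do not move let the fingers close. It gives the time, the measured TCP pose, the force and the opening at its end, in the units of the state.
- arm.state(): the state, without advancing time (a new reading comes with each control period).
- eyes.read_camera(name): name is "scene" or "side" or "wrist"; returns a dict with "color" (400x640x3 uint8, red, green, blue), "fx", "fy", "cx", "cy" (pixels), "pose" (4x4, takes a point from camera to world coordinates); the wrist camera has in their place "mount" (4x4, takes a point from camera to tool coordinates, whose origin is the TCP and whose axes are the flange's). Camera axes: x right, y up, looking along -z (the intrinsics and any distortion apply to the point x, -y, -z); pixel columns grow to the right and rows downward; lengths in mm; the calibration is good to about 2 mm. A picture is of the moment at which its call begins: read the wrist's pose just before it. There is no depth.
- arm.close_job(): hands the job in, once; it reports no verdict.
Trained networks look in a picture, given as the dict that the camera call returned (one of the last four; its "shot" number tells which), for a name from the list of things; names that differ only in an ending like _2 or _b are one class to them, and where a whole thing is asked for, a point or a joint stands for the part that bears it (a point fixed in the world has none). Each returns a list of dicts, best first, with "confidence" (0 to 1); they miss things now and then, are a little off and sometimes report something else, mostly with a low value. They report only what shows in the picture. A call takes as long as a camera call. They do not tell look-alikes from the thing itself.
- eyes.masks_of(label, picture): "mask" (400x640 bool, what is visible of it) and "rect" ([left, top, right, bottom] in pixels, round what is visible of it).
The state is a dict: "time_s": time; "joint_positions": joint angles; "qvel": joint speeds; "joint_efforts": joint torques, N m; "position": TCP position; "ee_rot": TCP orientation; "contact_force": force on the tool from outside, world axes, zero at the start; "torque": the same for the moment, N m; "finger_gap": finger opening in mm.
Only numpy, scipy, OpenCV 4.12 (cv2) and the standard library are available. Lean on these libraries where they do the work, as an engineer would, in place of code of your own. Each camera call takes 0.05 s, during which the arm holds its last target. There are 200 camera calls.

### The job

A client is choosing timber for a carving. Ring the counter bell by pressing its plunger right down to the stop, then lift the pale boxwood sample plate (not the dark walnut one) up off its easel, gripping it only by the edges of its frosted end, the end with the small corner notch, and never by the clear end that shows the wood. Finish while holding it still and level 10 to 20 cm above the middle of the red show mat, label face up, with the clear wood end pointing out across the mat's brass-edged side to the client; disturb nothing else on the bench.

Things in the scene. Friction and masses are not known exactly. Their poses are not given: they have to be found in the camera images.
- boxwood: the plate to show: acrylic slide 130 x 45 x 8 mm, 40 to 85 g, standing on end. Lower 84 mm clear with a pale boxwood inlay, upper 46 mm frosted white with a 9 x 9 mm notch in one top corner. Origin: centre of the clear end's bottom edge; z along the length to the frosted end, y across the width (notch at +y, +z), +x out of the label face (notch upper right when the label faces you)
- boxwood_mid (a point): centre of the boxwood plate, half way along its length, 65 mm from each end; same axes as the plate
- boxwood_frosted (a point): centre of the boxwood plate's frosted end, at mid thickness, 23 mm below the frosted end's edge and 107 mm above the wood end; grip here across the 45 mm width. A cream paper label with a green band lies on its +x face only; at the start the easel and so the label may face any way round
- boxwood_easel: fixed dark wood display easel: base 100 x 66 x 10 mm; the boxwood plate stands on its ledge behind a lip 12 mm high and leans back 30 degrees from vertical, label face up and out, against a back board 38 mm wide, narrower than the plate, that ends 78 mm up the plate. Origin: on the bench near the base's centre; the plate's label looks to +x and up. Plate top 131 mm above the bench
- walnut: the other sample plate, of the same make and size but with a dark brown slice of walnut, leaning likewise on a second easel; leave it there. Origin and axes as for the boxwood plate
- walnut_easel: the second fixed easel, like the first; which of the two is nearer the mat changes
- bell: fixed nickel counter bell: black foot 84 mm across, steel dome 50 mm high; origin at the centre of its underside on the bench
- plunger_top (a point): top of the bell's plunger cap (18 mm across), 66 mm above the bench when up; it moves down with the plunger
- plunger (a joint): travel of the bell's plunger: 0 up, 0.005 m at the stop; spring, 1 N to start and 3.5 N at the stop
- mat: red felt show mat fixed on the bench, 120 (x) x 160 (y) x 5 mm, with a 12 mm brass strip along its +x edge, the client's side away from the robot. Origin: centre of its underside
- whetstone: loose two-coloured whetstone, 50 x 150 x 25 mm; origin at the centre of its underside
- mallet: loose round wooden carver's mallet lying on its side, 225 mm long along y, 72 mm across; origin on the bench beneath its middle
- gouge_a: loose carving gouge with a dark handle lying along its x axis, 260 mm long, 22 mm high; origin on the bench beneath its ferrule
- gouge_b: loose carving gouge with a lighter handle, like gouge_a
- brush: loose flat dusting brush lying along its x axis, about 200 mm long and 20 mm high; origin on the bench beneath it
- loupe: loose black stand loupe, 60 mm across, 36 mm high; origin at the centre of its underside
- walnut_mid (a point): centre of the walnut plate, half way along its length
There are look-alikes about, which are no part of the job. Of the things that look like the bell, take the one that is farthest from the robot's base at the start. What is shaped like the boxwood but blue is not meant.

How it is judged:
By the outcome, as a careful person would: the job done as asked, in the order asked, and still so for the second after the job is handed in, while the arm keeps its last pose, push and grip.
It also fails if it takes over 72 s, if anything falls off the work surface, if the arm or the gripper's body presses on something with over 40 N, if the wrist force passes 120 N, or if a joint passes its speed limit or range.

## Working session

There is one attempt and no reset: what is moved stays moved. The work goes in short steps, Python scripts to look and compute and a tool call to move; the robot and the scene stay as the last step left them, time stands still between calls to the robot, and variables do not carry over. Pictures are saved under pics/ and viewed, about 8 in all and at most 12, crops included, and the job is handed in when it is done.

Besides the shell and the picture viewer there is one more tool, called as name(argument=value, ...), one argument or row to a line, values as JSON. servo_tool: Moves the arm, as the interface text tells. Its arguments: {"type":"object","properties":{"deltas":{"type":"array","items":{"type":"array","items":{"type":"number"}}},"jaw":{"type":"number"},"squeeze":{"type":"number"}},"required":["deltas"]}

```bash
ls; mkdir -p pics; python3 - <<'E'
from rig import arm, eyes
import cv2, numpy as np
s=arm.state(); print({k:np.round(v,3).tolist() for k,v in s.items()})
ims=[]
for n in ["scene","side"]:
    p=eyes.read_camera(n); cv2.imwrite(f"pics/{n}0.png",p["color"][:,:,::-1])
    print(n,{k:np.round(v,3).tolist() for k,v in p.items() if k!="color"})
    for l in ["boxwood","walnut","bell","plunger_top","mat","boxwood_easel","whetstone","mallet","gouge_a","brush","loupe"]:
        print(l,[(round(d["confidence"],2),np.round(d["rect"]).tolist()) for d in eyes.masks_of(l,p)][:4])
E
```

```text
pics
{'time_s': 0.0, 'joint_positions': [-1.279, 0.418, -0.01, 1.614, 0.005, 1.111, -0.053], 'qvel': [0.0, -0.001, -0.003, -0.0, -0.001, 0.002, 0.001], 'joint_efforts': [0.0, -85.123, 0.638, -42.6, -0.049, 0.018, 0.0], 'position': [204.672, 590.268, 302.023], 'ee_rot': [-0.522, -3.098, 0.002], 'contact_force': [-0.969, -1.063, 0.826], 'torque': [-0.041, 0.009, -0.032], 'finger_gap': 93.885}
scene {'fx': 375.23, 'fy': 375.23, 'cx': 317.485, 'cy': 194.748, 'pose': [[-0.477, -0.469, 0.744, 1378.099], [0.879, -0.249, 0.407, 385.929], [-0.006, 0.848, 0.531, 684.201], [0.0, 0.0, 0.0, 1.0]], 'shot': 1}
boxwood [(0.73, [229.0, 163.0, 248.0, 194.0]), (0.7, [260.0, 163.0, 280.0, 185.0])]
walnut [(0.73, [302.0, 168.0, 320.0, 209.0]), (0.19, [151.0, 193.0, 232.0, 203.0])]
bell [(0.77, [442.0, 196.0, 470.0, 224.0]), (0.62, [399.0, 189.0, 427.0, 215.0]), (0.56, [428.0, 221.0, 457.0, 248.0])]
plunger_top []
mat [(0.95, [326.0, 229.0, 396.0, 270.0])]
boxwood_easel [(0.69, [224.0, 176.0, 257.0, 200.0])]
whetstone [(0.76, [257.0, 243.0, 315.0, 271.0]), (0.4, [230.0, 160.0, 250.0, 192.0])]
mallet [(0.7
[... 609 characters left out ...]
)]
walnut [(0.72, [310.0, 205.0, 338.0, 234.0])]
bell [(0.96, [236.0, 156.0, 264.0, 181.0]), (0.78, [191.0, 164.0, 221.0, 191.0]), (0.56, [211.0, 184.0, 241.0, 214.0])]
plunger_top []
mat [(0.92, [298.0, 168.0, 348.0, 204.0]), (0.69, [249.0, 183.0, 268.0, 223.0])]
boxwood_easel [(0.55, [365.0, 282.0, 420.0, 314.0])]
whetstone [(0.8, [364.0, 180.0, 417.0, 213.0]), (0.37, [368.0, 280.0, 419.0, 314.0]), (0.19, [377.0, 242.0, 406.0, 299.0])]
mallet [(0.64, [309.0, 122.0, 356.0, 159.0])]
gouge_a [(0.91, [402.0, 215.0, 471.0, 277.0]), (0.85, [410.0, 283.0, 524.0, 336.0])]
brush [(0.95, [250.0, 183.0, 268.0, 222.0]), (0.53, [305.0, 203.0, 335.0, 234.0])]
loupe [(0.77, [293.0, 145.0, 308.0, 163.0])]
```

```bash
python3 - <<'E'
import cv2
a=cv2.imread("pics/scene0.png")[145:330,140:480]; cv2.imwrite("pics/a.png",cv2.resize(a,(800,435),interpolation=cv2.INTER_CUBIC))
a=cv2.imread("pics/side0.png")[110:350,170:540]; cv2.imwrite("pics/b.png",cv2.resize(a,(800,519),interpolation=cv2.INTER_CUBIC))
E
```

```text
(no output)
```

View pics/a.png

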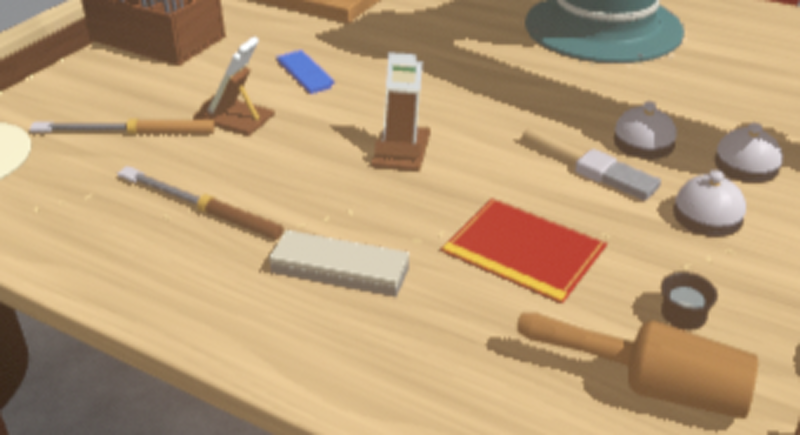

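View pics/b.png

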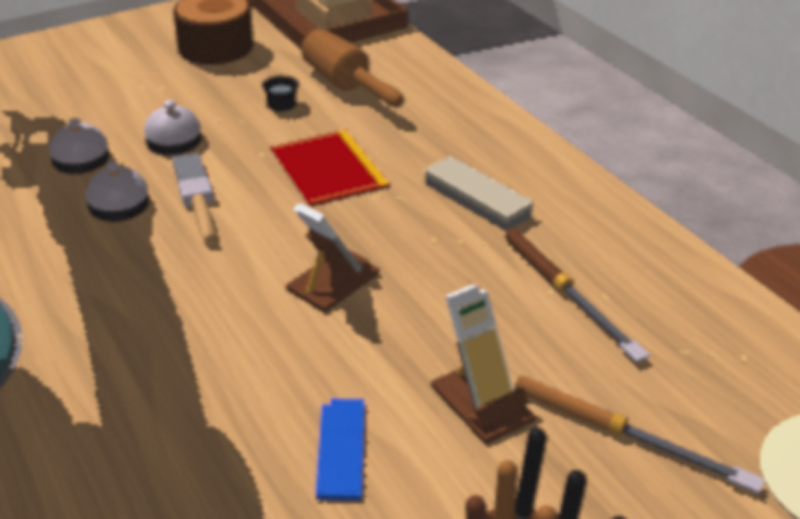

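The scene camera shows three bells (px 416,190; 460,200; 444,220), the mat with its brass edge toward the scene camera, the walnut plate at (311,185), the boxwood edge-on at (240,178) and the blue look-alike at (270,175). The side camera shows the boxwood label and pale wood at about (392,270), with the label facing the side camera.

```bash
cat > h.py <<'E'
import numpy as np, cv2
from scipy.spatial.transform import Rotation as R
CAM=None
def cams():
    from rig import eyes
    return {n:eyes.read_camera(n) for n in ["scene","side"]}
def ray(c,uv,pose=None):
    P=np.array(c["pose"] if pose is None else pose)
    d=np.array([(uv[0]-c["cx"])/c["fx"],-(uv[1]-c["cy"])/c["fy"],-1.])
    return P[:3,3],P[:3,:3]@d
def onz(c,uv,z,pose=None):
    o,d=ray(c,uv,pose); return o+d*(z-o[2])/d[2]
def tri(*rays):
    A=0;b=0
    for o,d in rays:
        d=d/np.linalg.norm(d);M=np.eye(3)-np.outer(d,d);A=A+M;b=b+M@o
    p=np.linalg.solve(A,b); r=[np.linalg.norm(np.cross(p-o,d/np.linalg.norm(d))) for o,d in rays]
    return p,max(r)
def proj(c,p,pose=None):
    P=np.array(c["pose"] if pose is None else pose); q=P[:3,:3].T@(np.asarray(p)-P[:3,3])
    return np.array([c["cx"]-c["fx"]*q[0]/q[2],c["cy"]+c["fy"]*q[1]/q[2]])
def tcp(s):
    T=np.eye(4);T[:3,:3]=R.from_rotvec(s["ee_rot"]).as_matrix();T[:3,3]=s["position"];return T
E
python3 - <<'E'
from h import *
c=cams(); A,B=c["scene"],c["side"]
a=lambda x,y:(140+(x+.5)/2.353-.5,145+(y+.5)/2.353-.5); b=lambda x,y:(170+(x+.5)/2.162-.5,110+(y+.5)/2.162-.5)
for n,p,q in [("bell back",(649,106),(116,170)),("bell r",(753,129),(77,125)),("bell front",(715,177),(170,104)),
 ("bellb",(649,106),(77,125)),("bellr",(753,129),(116,170)),
 ("mat1",(492,199),(318,202)),("mat2",(606,243),(273,148)),("mat3",(564,299),(342,132)),("mat4",(444,248),(388,184)),
 ("box top",(252,42),(467,291)),("wal top",(403,57),(310,213))]:
    P,r=tri(ray(A,a(*p)),ray(B,b(*q))); print(n,P.round(0),round(r,1),"|",onz(A,a(*p),P[2])[:2].round(),np.hypot(P[0],P[1]).round())
print("loose things on z")
for n,z,pts in [("easel base side",10,[(433,383),(481,349),(537,418),(487,440)]),("plate bottom",15,[(475,403),(511,396)]),("plate top",131,[(447,294),(485,288)])]:
    print(n,[onz(B,b(*q),z).round(0)[:2].tolist() for q in pts])
for n,z,pts in [("brush",10,[(525,137),(655,187)]),("loupe",36,[(690,285)]),("mallet",36,[(520,322),(750,370)]),("whet",25,[(280,235),(270,268),(408,260)]),("gougeA",15,[(120,172),(282,232)]),("gougeB",15,[(30,127),(213,127)]),("easelbox",10,[(196,115),(240,133),(273,112)]),("easel wal",10,[(375,160),(420,165),(430,130)]),("box crate",0,[(85,35),(180,60),(222,38)])]:
    print(n,[onz(A,a(*q),z).round(0)[:2].tolist() for q in pts])
E
```

```text
bell back [329. 166.  55.] 4.3 | [322. 168.] 369.0
bell r [319. 303.  55.] 2.6 | [315. 304.] 440.0
bell front [453. 285.  58.] 1.1 | [451. 285.] 535.0
bellb [317. 188.  86.] 34.1 | [374. 179.] 369.0
bellr [334. 279.  24.] 44.2 | [262. 300.] 435.0
mat1 [558.  36.   4.] 6.2 | [551.  39.] 559.0
mat2 [567. 190.   1.] 3.8 | [562. 192.] 598.0
mat3 [676. 180.  -1.] 2.3 | [673. 181.] 699.0
mat4 [664.  26.   1.] 2.7 | [661.  27.] 664.0
box top [ 539. -341.  127.] 6.7 | [ 532. -338.] 638.0
wal top [ 467. -137.  122.] 1.7 | [ 465. -137.] 487.0
loose things on z
easel base side [[509.0, -341.0], [584.0, -322.0], [575.0, -437.0], [513.0, -437.0]]
plate bottom [[529.0, -392.0], [567.0, -402.0]]
plate top [[520.0, -344.0], [559.0, -355.0]]
brush [[408.0, 24.0], [438.0, 215.0]]
loupe [[628.0, 302.0]]
mallet [[763.0, 165.0], [718.0, 381.0]]
whet [[756.0, -139.0], [807.0, -115.0], [724.0, 13.0]]
gougeA [[740.0, -407.0], [741.0, -148.0]]
gougeB [[719.0, -599.0], [598.0, -371.0]]
easelbox [[578.0, -419.0], [586.0, -333.0], [519.0, -326.0]]
easel wal [[554.0, -131.0], [536.0, -73.0], [454.0, -101.0]]
box crate [[453.0, -775.0], [446.0, -568.0], [351.0, -558.0]]
```

servo_tool(
  deltas=[
    [-33,-20,3,0,0,0],
    [-33,-20,3,0,0,0],
    [-33,-20,3,0,0,0],
    [-33,-20,3,0,0,0],
    [-33,-20,3,0,0,0],
    [-33,-20,3,0,0,0],
    [-33,-20,3,0,0,0],
    [-33,-20,3,0,0,0],
    [-33,-20,3,0,0,0],
    [-33,-20,3,0,0,0],
    [0,0,0,0,0,0],
    [0,0,0,0,0,0],
  ],
  jaw=0,
)

```text
time_s: 2.8
position: [450.7, 294.0, 272.7]
ee_rot: [-0.521, -3.098, -0.0]
contact_force: [-0.5, 0.2, -0.4]
finger_gap: 0.3
```

```bash
cat >> h.py <<'E'
def delta(s,Rt,pt):
    "tool-frame shift (mm) and turn (deg) from state to target"
    T=tcp(s); return T[:3,:3].T@(np.array(pt)-T[:3,3]), np.degrees(R.from_matrix(T[:3,:3].T@Rt).as_rotvec())
E
python3 - <<'E'
from h import *
from rig import arm,eyes
s=arm.state(); w=eyes.read_camera("wrist")
print({k:np.round(v,3).tolist() for k,v in w.items() if k!="color"}); print({k:np.round(v,3).tolist() for k,v in s.items()})
pose=tcp(s)@np.array(w["mount"]); print("bell proj",proj(w,[453,285,66],pose))
np.savez("w1.npz",pose=pose,color=w["color"],fx=w["fx"],fy=w["fy"],cx=w["cx"],cy=w["cy"])
cv2.imwrite("pics/w1.png",w["color"][:,:,::-1])
E
```

```text
{'fx': 308.326, 'fy': 308.326, 'cx': 322.928, 'cy': 195.225, 'mount': [[0.0, 0.961, 0.276, 81.168], [1.0, 0.0, -0.001, -1.224], [-0.001, 0.276, -0.961, -82.448], [0.0, 0.0, 0.0, 1.0]], 'shot': 5}
{'time_s': 2.8, 'joint_positions': [-0.763, 0.296, 0.153, 1.867, -0.054, 0.983, 0.651], 'qvel': [-0.014, -0.001, -0.008, -0.001, 0.001, -0.001, 0.001], 'joint_efforts': [2.105, -69.094, 3.942, -39.408, 0.063, 0.051, 0.096], 'position': [450.662, 293.975, 272.708], 'ee_rot': [-0.521, -3.098, -0.0], 'contact_force': [-0.545, 0.246, -0.35], 'torque': [0.001, -0.013, 0.016], 'finger_gap': 0.31}
bell proj [315.94739973 198.6113883 ]
```

View pics/w1.png

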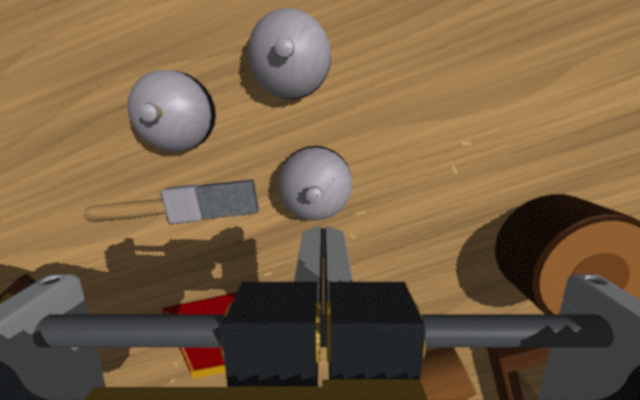

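The wrist view shows the target bell at (315,184) with its plunger at (314,194). The other two bells are at (171,112) and (290,53), and the brush lies left at (170,205).

```bash
python3 - <<'E'
from h import *
w=dict(np.load("w1.npz")); g=w["color"][150:225,265:365]
for uv in [(314,194)]: print(onz(w,uv,66,w["pose"]).round(1))
for uv in [(314,183)]: print("dome top c",onz(w,uv,20,w["pose"]).round(1))
for uv in [(150,113),(284,47)]: print(onz(w,uv,66,w["pose"]).round(1))
from rig import arm
s=arm.state(); T=tcp(s); P=onz(w,(314,194),66,w["pose"]); print(T[:3,:3].T@(P-T[:3,3]))
E
```

```text
[448.  284.8  66. ]
dome top c [447.7 283.5  20. ]
[327.5 169.9  66. ]
[316.1 304.3  66. ]
[ -0.79103995  -9.86940371 206.73176359]
```

servo_tool(
  deltas=[
    [-0.5,-5,20,0,0,0],
    [0,-5,20,0,0,0],
    [0,0,20,0,0,0],
    [0,0,20,0,0,0],
    [0,0,12,0,0,0],
    [0,0,8,0,0,0],
    [0,0,4,0,0,0],
    [0,0,0,0,0,0],
    [0,0,0,0,0,0],
  ],
)

```text
time_s: 3.98
position: [448.4, 283.9, 169.1]
ee_rot: [0.522, 3.098, 0.001]
contact_force: [-0.1, 0.9, 0.7]
finger_gap: 0.3
```

servo_tool(
  deltas=[
    [0,0,2,0,0,0],
    [0,0,2,0,0,0],
    [0,0,2,0,0,0],
    [0,0,2,0,0,0],
    [0,0,0,0,0,0],
    [0,0,0,0,0,0],
  ],
)

```text
time_s: 4.72
position: [448.2, 283.8, 160.7]
ee_rot: [0.522, 3.098, -0.0]
contact_force: [0.0, -1.0, 2.2]
finger_gap: 0.7
```

servo_tool(
  deltas=[
    [0,0,1,0,0,0],
    [0,0,1,0,0,0],
    [0,0,1,0,0,0],
    [0,0,0,0,0,0],
    [0,0,0,0,0,0],
  ],
)

```text
time_s: 5.35
position: [448.4, 283.9, 158.2]
ee_rot: [0.522, 3.098, 0.001]
contact_force: [-4.2, -2.3, 13.1]
finger_gap: 0.3
```

servo_tool(
  deltas=[
    [0,0,1,0,0,0],
    [0,0,0,0,0,0],
    [0,0,0,0,0,0],
  ],
)

```text
time_s: 5.72
position: [448.6, 284.0, 157.8]
ee_rot: [0.522, 3.097, 0.001]
contact_force: [-5.3, -3.0, 25.3]
finger_gap: 0.5
```

servo_tool(
  deltas=[
    [0,0,-15,0,0,0],
    [0,0,-30,0,0,0],
    [0,0,-45,0,0,0],
    [0,0,-45,0,0,0],
    [0,0,-45,0,0,0],
  ],
)

```text
time_s: 6.35
position: [448.0, 283.6, 338.4]
ee_rot: [0.522, 3.098, -0.0]
contact_force: [0.5, 0.2, 0.2]
finger_gap: 0.3
```

servo_tool(
  deltas=[
    [-16.6,-33,2,0,0,0],
    [-16.6,-33,2,0,0,0],
    [-16.6,-33,2,0,0,0],
    [-16.6,-33,2,0,0,0],
    [-16.6,-33,2,0,0,0],
    [-16.6,-33,2,0,0,0],
    [-16.6,-33,2,0,0,0],
    [-16.6,-33,2,0,0,0],
    [-16.6,-33,2,0,0,0],
    [-16.6,-33,2,0,0,0],
    [-16.6,-33,2,0,0,0],
    [-16.6,-33,2,0,0,0],
    [-16.6,-33,2,0,0,0],
    [-16.6,-33,2,0,0,0],
    [-16.6,-33,2,0,0,0],
    [-16.6,-33,2,0,0,0],
    [-16.6,-33,2,0,0,0],
    [-16.6,-33,2,0,0,0],
    [-16.6,-33,2,0,0,0],
    [-16.6,-33,2,0,0,0],
  ],
)

```text
time_s: 8.85
position: [545.8, -449.5, 296.7]
ee_rot: [-0.521, -3.098, -0.0]
contact_force: [-0.4, 0.6, 1.3]
finger_gap: 0.5
```

servo_tool(
  deltas=[
    [0,0,0,0,0,0],
    [0,0,0,0,0,0],
    [0,0,0,0,0,0],
  ],
)

```text
time_s: 9.22
position: [546.1, -447.4, 297.0]
ee_rot: [0.52, 3.098, 0.001]
contact_force: [-0.0, 0.8, 1.0]
finger_gap: -0.0
```

```bash
python3 - <<'E'
from h import *
from rig import arm,eyes
s=arm.state(); w=eyes.read_camera("wrist"); print(np.round(s["joint_positions"],2),np.round(s["position"],1))
pose=tcp(s)@np.array(w["mount"])
np.savez("w2.npz",pose=pose,color=w["color"],fx=w["fx"],fy=w["fy"],cx=w["cx"],cy=w["cy"])
cv2.imwrite("pics/w2.png",w["color"][:,:,::-1])
print([(d["confidence"],d["rect"]) for d in eyes.masks_of("boxwood",w)])
E
```

```text
[ 0.31  0.62  0.51  1.4  -0.31  1.2   2.1 ] [ 546.1 -447.4  297. ]
[(0.96, [352.0, 135.5, 454.0, 186.3]), (0.74, [284.2, 0.0, 407.8, 43.4]), (0.6, [586.3, 12.6, 639.4, 74.4])]
```

View pics/w2.png

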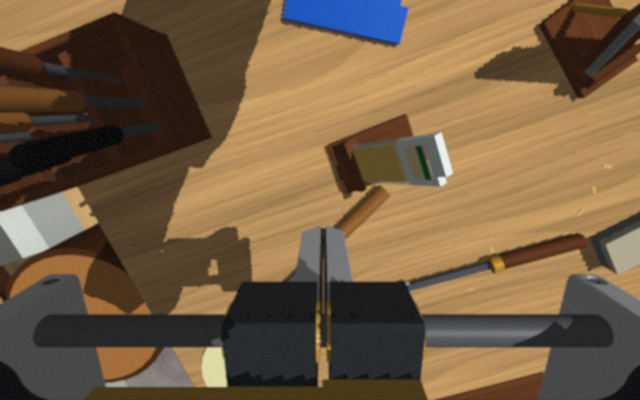

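The wrist view shows the boxwood plate at (352–454, 135–186): pale wood left, label and frosted end right, with the notch at lower right near (446,180). A gouge handle comes close at (375,205).

```bash
python3 - <<'E'
import cv2
a=cv2.imread("pics/w2.png")[105:205,320:470]; cv2.imwrite("pics/c.png",cv2.resize(a,None,fx=5.3,fy=5.3,interpolation=cv2.INTER_CUBIC))
E
```

```text
(no output)
```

View pics/c.png

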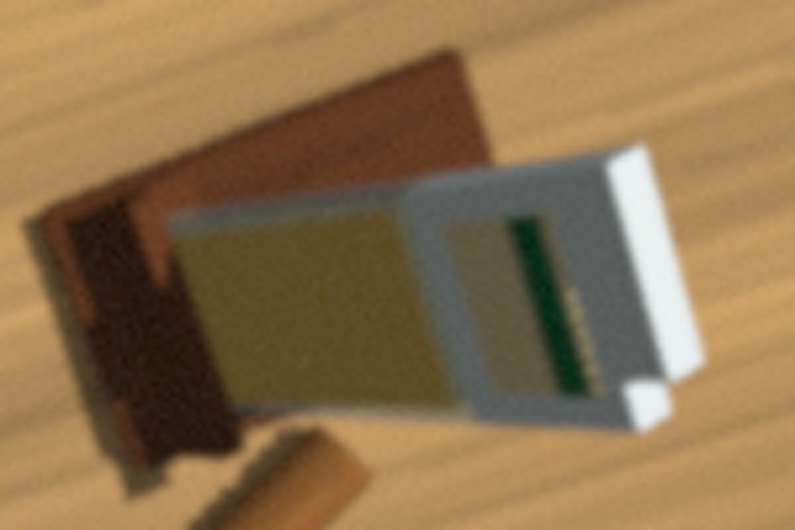

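```bash
cat > fit.py <<'E'
from h import *
from scipy.optimize import least_squares
def Rp(yaw,tilt=30.):
    h=np.array([np.cos(yaw),np.sin(yaw),0]);u=np.array([0,0,1.]);t=np.radians(tilt)
    x=h*np.cos(t)+u*np.sin(t); z=-h*np.sin(t)+u*np.cos(t); return np.c_[x,np.cross(z,x),z]
if __name__=="__main__":
    w=dict(np.load("w2.npz")); k=lambda x,y:(320+(x+.5)/5.3-.5,105+(y+.5)/5.3-.5)
    pts=[((4,-22.5,130),(608,157)),((-4,-22.5,130),(645,145)),((-4,13.5,130),(707,362)),((4,13.5,130),(668,382)),((4,13.5,121),(625,387)),((4,22.5,121),(640,432)),((-4,22.5,121),(672,408)),((4,-22.5,84),(405,190)),((4,22.5,84),(475,420))]
    from rig import eyes
    B=eyes.read_camera("side"); b=lambda x,y:(170+(x+.5)/2.162-.5,110+(y+.5)/2.162-.5)
    def res(q,full=False,useB=True):
        M=Rp(q[3],q[4]); r=[proj(w,M@np.array(p)+q[:3],w["pose"])-k(*c) for p,c in pts]
        if full: return np.array(r).round(1)
        if useB: r+= [.5*(proj(B,M@np.array(p)+q[:3])-b(*c)) for p,c in [((4,-22.5,130),(449,298)),((4,22.5,84),(497,331))]]
        return np.r_[np.ravel(r),(q[4]-30)/1.,((M@[0,0,130]+q[:3])[2]+2-131)/2]
    for ub in (True,False):
        f=least_squares(lambda q:res(q,useB=ub),[548,-397,17,-1.6,30],loss="soft_l1"); q=f.x
        print(ub,q.round(2),np.degrees(q[3]).round(1),f.cost.round(2)); M=Rp(q[3],30); print("frosted",(Rp(q[3],q[4])@[0,0,107]+q[:3]).round(1),"top",(Rp(q[3],q[4])@[0,0,130]+q[:3]).round(1)); print(res(q,True).tolist())
    print("side proj top", [ (proj(B,Rp(q[3],q[4])@np.array(p)+q[:3])-np.array([170,110]))*2.162 for p in [(4,-22.5,130),(4,22.5,84)]])
E
python3 fit.py
```

```text
True [ 543.09 -405.2    15.66   -1.54   29.79] -88.2 3.76
frosted [ 541.4 -352.1  108.5] top [ 541.1 -340.6  128.5]
[[0.4, 1.1], [-0.0, -0.2], [-0.7, -0.2], [0.5, -0.1], [-0.1, -1.2], [-0.2, -0.1], [-0.1, 0.5], [-0.3, -0.1], [0.2, 0.5]]
False [ 542.92 -405.26   16.19   -1.54   29.75] -88.2 1.78
frosted [ 541.2 -352.2  109.1] top [ 540.9 -340.8  129.1]
[[0.4, 1.0], [0.0, -0.3], [-0.6, -0.2], [0.5, -0.1], [-0.0, -1.2], [-0.1, -0.1], [-0.1, 0.6], [-0.3, -0.2], [0.2, 0.5]]
side proj top [array([445.50432573, 294.1028061 ]), array([492.81412755, 321.64176675])]
```

```bash
cat > plan.py <<'E'
from fit import *
F=np.array([541.3,-352.1,108.8]); P=Rp(np.radians(-88.2)); b=np.radians(30)
z=-P[:,0]*np.cos(b)-P[:,2]*np.sin(b); y=P[:,1]; G=np.c_[np.cross(y,z),y,z]
E
python3 - <<'E'
from plan import *
from rig import arm
s=arm.state(); print("tool z",z.round(3))
for back in (198,78):
    t=F-back*z; d,r=delta(s,G,t); print(back,t.round(1),d.round(1),r.round(1),np.linalg.norm(r))
T=tcp(s); t=F-198*z; n=10
# rows: equal tool-turns, shifts along the way
d,r=delta(s,G,t); Rs=R.from_rotvec(np.radians(r/n)).as_matrix(); M=T[:3,:3].copy(); step=(t-T[:3,3])/n
for i in range(n): print(np.r_[M.T@step,r/n].round(1).tolist()); M=M@Rs
E
```

```text
tool z [-0.016  0.5   -0.866]
198 [ 544.4 -451.1  280.3] [ 0.4 -3.6 16.7] [-18.1  26.3  67.5] 74.61570729160503
78 [ 542.5 -391.1  176.3] [ 21.8  52.5 120.7] [-18.1  26.3  67.5] 74.61570729160503
[0.0, -0.4, 1.7, -1.8, 2.6, 6.7]
[-0.1, -0.4, 1.7, -1.8, 2.6, 6.7]
[-0.2, -0.4, 1.6, -1.8, 2.6, 6.7]
[-0.3, -0.5, 1.6, -1.8, 2.6, 6.7]
[-0.5, -0.5, 1.6, -1.8, 2.6, 6.7]
[-0.6, -0.5, 1.5, -1.8, 2.6, 6.7]
[-0.7, -0.4, 1.5, -1.8, 2.6, 6.7]
[-0.8, -0.4, 1.5, -1.8, 2.6, 6.7]
[-0.9, -0.3, 1.4, -1.8, 2.6, 6.7]
[-1.0, -0.2, 1.3, -1.8, 2.6, 6.7]
```

servo_tool(
  deltas=[
    [-0.5,-0.4,1.5,-1.8,2.6,6.7],
    [-0.5,-0.4,1.5,-1.8,2.6,6.7],
    [-0.5,-0.4,1.5,-1.8,2.6,6.7],
    [-0.5,-0.4,1.5,-1.8,2.6,6.7],
    [-0.5,-0.4,1.5,-1.8,2.6,6.7],
    [-0.5,-0.4,1.5,-1.8,2.6,6.7],
    [-0.5,-0.4,1.5,-1.8,2.6,6.7],
    [-0.5,-0.4,1.5,-1.8,2.6,6.7],
    [-0.5,-0.4,1.5,-1.8,2.6,6.7],
    [-0.5,-0.4,1.5,-1.8,2.6,6.7],
    [0,0,0,0,0,0],
    [0,0,0,0,0,0],
    [0,0,0,0,0,0],
  ],
  jaw=1,
)

```text
time_s: 11.0
position: [545.3, -450.6, 281.3]
ee_rot: [-1.887, -1.967, -0.506]
contact_force: [0.0, -0.3, -0.8]
finger_gap: 94.0
```

```bash
python3 - <<'E'
from plan import *
from rig import arm,eyes
s=arm.state(); print(np.round(s["joint_positions"],2))
for back in (198,78): d,r=delta(s,G,F-back*z); print(back,d.round(1),r.round(1))
w=eyes.read_camera("wrist"); pose=tcp(s)@np.array(w["mount"])
np.savez("w3.npz",pose=pose,color=w["color"],fx=w["fx"],fy=w["fy"],cx=w["cx"],cy=w["cy"])
o=F-P@np.array([0,0,107]); im=w["color"][:,:,::-1].copy()
C=[(-4,-22.5,130),(-4,13.5,130),(-4,13.5,121),(-4,22.5,121),(4,22.5,121),(4,13.5,121),(4,13.5,130),(4,-22.5,130),(-4,-22.5,130),(-4,-22.5,84)]
q=np.array([proj(w,P@np.array(c)+o,pose) for c in C]); print(q.round(0).tolist())
u,v=q[:,0],q[:,1]; x0=int(max(0,u.mean()-100)); y0=int(max(0,v.mean()-75)); S=5
big=cv2.resize(im[y0:y0+110,x0:x0+155],None,fx=S,fy=S,interpolation=cv2.INTER_CUBIC)
cv2.polylines(big,[np.int32((q-[x0,y0]+.5)*S)],False,(0,0,255),1); print(x0,y0,S); cv2.imwrite("pics/d.png",big)
E
```

```text
[ 0.44  0.84  0.62  1.17 -0.71  1.72  1.1 ]
198 [-0.9 -0.9  0.7] [-0.   0.3  0.6]
78 [ -0.4  -0.8 120.7] [-0.   0.3  0.6]
[[299.0, 174.0], [338.0, 174.0], [338.0, 181.0], [348.0, 181.0], [348.0, 187.0], [338.0, 187.0], [339.0, 180.0], [298.0, 180.0], [299.0, 174.0], [301.0, 207.0]]
224 107 5
```

View pics/d.png

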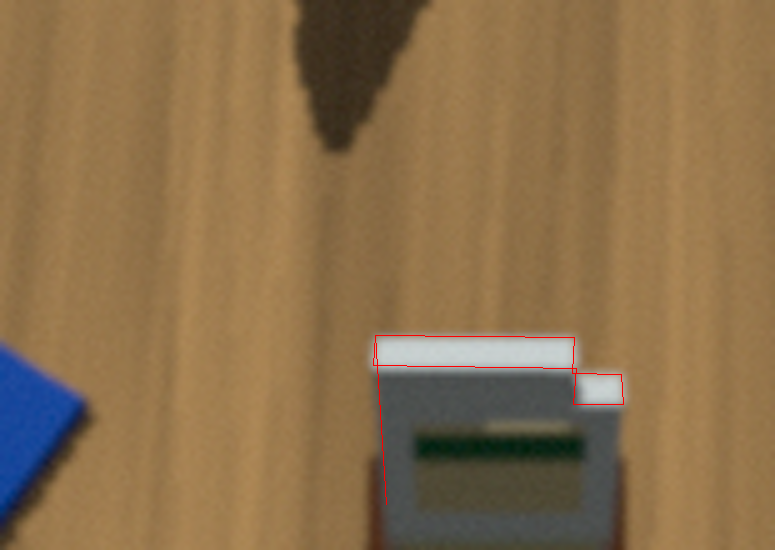

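The overlay in the wrist crop matches the boxwood's top edge and notch within about 1 px (edge near px 299–348, row 174–187). The label with its green band is visible below, so I'll advance.

servo_tool(
  deltas=[
    [-0.3,-0.8,20,0,0,0.6],
    [0,0,20,0,0,0],
    [0,0,20,0,0,0],
    [0,0,20,0,0,0],
    [0,0,15,0,0,0],
    [0,0,13,0,0,0],
    [0,0,8,0,0,0],
    [0,0,4,0,0,0],
    [0,0,0,0,0,0],
    [0,0,0,0,0,0],
    [0,0,0,0,0,0],
  ],
)

```text
time_s: 12.42
position: [542.2, -391.9, 177.0]
ee_rot: [-1.898, -1.953, -0.503]
contact_force: [-0.1, 0.0, 0.3]
finger_gap: 94.3
```

```bash
python3 - <<'E'
from plan import *
from rig import arm
s=arm.state(); print(np.round(s["joint_positions"],2),s["contact_force"])
d,r=delta(s,G,F-78*z); print(d.round(1),r.round(1)); print("lift in tool axes per mm",(G.T@P[:,2]).round(3),"up",(G.T@[0,0,1]).round(3))
E
```

```text
[ 0.36  0.87  0.59  1.39 -0.75  1.51  1.15] [-0.07012673  0.01611176  0.33129185]
[0.4 0.4 0.9] [-0.   0.2 -0.2]
lift in tool axes per mm [ 0.866  0.    -0.5  ] up [ 0.5   -0.    -0.866]
```

Within 1 mm. Close.

servo_tool(
  deltas=[
    [0,0.4,0,0,0,0],
    [0,0,0,0,0,0],
    [0,0,0,0,0,0],
    [0,0,0,0,0,0],
    [0,0,0,0,0,0],
    [0,0,0,0,0,0],
    [0,0,0,0,0,0],
    [0,0,0,0,0,0],
  ],
  jaw=0,
  squeeze=30,
)

```text
time_s: 13.42
position: [542.6, -391.6, 176.7]
ee_rot: [-1.898, -1.953, -0.503]
contact_force: [0.9, -0.6, -0.5]
finger_gap: 44.9
```

servo_tool(
  deltas=[
    [2.6,0,-1.5,0,0,0],
    [4.3,0,-2.5,0,0,0],
    [6.9,0,-4,0,0,0],
    [8.7,0,-5,0,0,0],
    [8.7,0,-5,0,0,0],
    [8.7,0,-5,0,0,0],
    [0,0,0,0,0,0],
  ],
)

```text
time_s: 14.3
position: [542.3, -368.1, 217.4]
ee_rot: [-1.898, -1.954, -0.504]
contact_force: [-1.1, -0.2, -0.6]
finger_gap: 44.7
```

servo_tool(
  deltas=[
    [5,0,-8.7,0,0,0],
    [10,0,-17.3,0,0,0],
    [10,0,-17.3,0,0,0],
    [10,0,-17.3,0,0,0],
    [10,0,-17.3,0,0,0],
    [10,0,-17.3,0,0,0],
    [10,0,-17.3,0,0,0],
    [0,0,0,0,0,0],
    [0,0,0,0,0,0],
  ],
)

```text
time_s: 15.42
position: [542.1, -367.8, 345.8]
ee_rot: [-1.897, -1.952, -0.503]
contact_force: [0.2, 0.3, -1.0]
finger_gap: 44.6
```

```bash
cat > final.py <<'E'
from plan import *
myaw=np.radians(-4.0); mc=np.array([615,109,0.])
mx=np.array([np.cos(myaw),np.sin(myaw),0]); my=np.array([-np.sin(myaw),np.cos(myaw),0]); u=np.array([0,0,1.])
PF=np.c_[u,my,-mx]            # plate axes in the end
GF=PF@P.T@G                   # tool in the end
mid=mc+[0,0,155]; TF=mid+PF@np.array([0,0,42.])-78*GF[:,2]
E
python3 - <<'E'
from final import *
from rig import arm,eyes
s=arm.state(); T=tcp(s); print(np.round(s["joint_positions"],2),np.round(s["position"],1),s["finger_gap"])
print("TF",TF.round(1),"toolz",GF[:,2].round(2))
d,r=delta(s,GF,TF); print(d.round(1),r.round(1),np.linalg.norm(r))
# mat corners by colour in both cameras
for n in ["scene","side"]:
    c=eyes.read_camera(n); cv2.imwrite(f"pics/{n}1.png",c["color"][:,:,::-1])
    m=[m for m in eyes.masks_of("mat",c)][0]; k=m["mask"].astype(np.uint8); (cn,)=[max(cv2.findContours(k,0,1)[0],key=cv2.contourArea)]
    pts=np.array([onz(c,p[0],5)[:2] for p in cn]); rc=cv2.minAreaRect(pts.astype(np.float32)); print(n,m["confidence"],rc)
E
```

```text
[ 0.3   0.68  0.64  1.31 -0.68  1.72  1.  ] [ 542.1 -367.8  345.8] 44.60326870352772
TF [534.2 114.7 222.5] toolz [ 0.5  -0.03 -0.87]
[357.3   6.4 346.8] [ -0.3 -48.4 -87.7] 100.10892541075458
scene 0.6 ((618.2160034179688, 110.30328369140625), (159.28224182128906, 121.9066390991211), 84.28643035888672)
side 0.96 ((613.2982788085938, 100.05152130126953), (171.90121459960938, 125.8232650756836), 84.13993835449219)
```

```bash
python3 - <<'E'
from final import *
from rig import arm
s=arm.state(); T=tcp(s); t=TF.copy(); t[2]=346; n=16
d,r=delta(s,GF,t); Rs=R.from_rotvec(np.radians(r/n)).as_matrix(); M=T[:3,:3].copy(); step=(t-T[:3,3])/n
print([np.r_[M.T@step,r/n].round(1).tolist() for M in [M@np.linalg.matrix_power(Rs,i) for i in range(n)]])
E
```

```text
[[26.2, 0.4, 15.0, -0.0, -3.0, -5.5], [26.8, 2.9, 13.6, -0.0, -3.0, -5.5], [27.0, 5.5, 12.2, -0.0, -3.0, -5.5], [27.0, 8.1, 10.7, -0.0, -3.0, -5.5], [26.6, 10.6, 9.3, -0.0, -3.0, -5.5], [26.0, 13.1, 7.9, -0.0, -3.0, -5.5], [25.0, 15.6, 6.6, -0.0, -3.0, -5.5], [23.7, 17.9, 5.3, -0.0, -3.0, -5.5], [22.1, 20.1, 4.1, -0.0, -3.0, -5.5], [20.3, 22.1, 3.0, -0.0, -3.0, -5.5], [18.2, 24.0, 2.0, -0.0, -3.0, -5.5], [15.9, 25.6, 1.1, -0.0, -3.0, -5.5], [13.4, 27.0, 0.3, -0.0, -3.0, -5.5], [10.8, 28.2, -0.3, -0.0, -3.0, -5.5], [8.0, 29.1, -0.8, -0.0, -3.0, -5.5], [5.2, 29.7, -1.1, -0.0, -3.0, -5.5]]
```

```bash
python3 - <<'E'
from final import *
from rig import arm
s=arm.state(); T=tcp(s); t=TF.copy(); t[2]=346; d,r=delta(s,GF,t)
for a in np.linspace(0,1,5):
    M=T[:3,:3]@R.from_rotvec(np.radians(r*a)).as_matrix(); g=T[:3,3]*(1-a)+t*a+78*M[:,2]; Q=M@G.T@P
    print(M[:,2].round(2),g.round(0),(g-107*Q[:,2]).round(0))
E
```

```text
[-0.02  0.5  -0.87] [ 541. -329.  278.] [ 542. -383.  186.]
[ 0.03  0.31 -0.95] [ 542. -223.  272.] [ 581. -288.  195.]
[ 0.15  0.14 -0.98] [ 550. -116.  269.] [ 622. -175.  217.]
[ 0.31  0.02 -0.95] [561.  -5. 272.] [657. -44. 247.]
[ 0.5  -0.03 -0.87] [573. 112. 278.] [680. 104. 278.]
```

Safe path.

servo_tool(
  deltas=[
    [26.2,0.4,15.0,0,-3.0,-5.5],
    [26.8,2.9,13.6,0,-3.0,-5.5],
    [27.0,5.5,12.2,0,-3.0,-5.5],
    [27.0,8.1,10.7,0,-3.0,-5.5],
    [26.6,10.6,9.3,0,-3.0,-5.5],
    [26.0,13.1,7.9,0,-3.0,-5.5],
    [25.0,15.6,6.6,0,-3.0,-5.5],
    [23.7,17.9,5.3,0,-3.0,-5.5],
    [22.1,20.1,4.1,0,-3.0,-5.5],
    [20.3,22.1,3.0,0,-3.0,-5.5],
    [18.2,24.0,2.0,0,-3.0,-5.5],
    [15.9,25.6,1.1,0,-3.0,-5.5],
    [13.4,27.0,0.3,0,-3.0,-5.5],
    [10.8,28.2,-0.3,0,-3.0,-5.5],
    [8.0,29.1,-0.8,0,-3.0,-5.5],
    [5.2,29.7,-1.1,0,-3.0,-5.5],
    [0,0,0,0,0,0],
    [0,0,0,0,0,0],
    [0,0,0,0,0,0],
  ],
)

```text
time_s: 18.0
position: [532.7, 113.6, 347.2]
ee_rot: [0.086, 2.622, -0.023]
contact_force: [0.0, -0.2, -1.3]
finger_gap: 44.6
```

```bash
python3 - <<'E'
from final import *
from rig import arm,eyes
s=arm.state(); print(np.round(s["joint_positions"],2),np.round(s["position"],1),s["finger_gap"])
d,r=delta(s,GF,TF); print(d.round(1),r.round(1))
w=eyes.read_camera("wrist"); pose=tcp(s)@np.array(w["mount"])
np.savez("w4.npz",pose=pose,color=w["color"],fx=w["fx"],fy=w["fy"],cx=w["cx"],cy=w["cy"]); cv2.imwrite("pics/w4.png",w["color"][:,:,::-1])
sc=eyes.read_camera("scene"); sd=eyes.read_camera("side")
a=cv2.resize(sc["color"][110:300,260:500],None,fx=1.67,fy=1.67,interpolation=2)[:317,:400]
b=cv2.resize(sd["color"][80:270,190:430],None,fx=1.67,fy=1.67,interpolation=2)[:317,:400]
cv2.imwrite("pics/e.png",np.hstack([a,b])[:,:,::-1])
E
```

```text
[-0.66  0.05  0.32  2.06  0.34  0.59  0.92] [532.7 113.6 347.2] 44.5846856369884
[ 60.5   1.2 109. ] [ 0.1 -0.3  0.2]
```

View pics/w4.png

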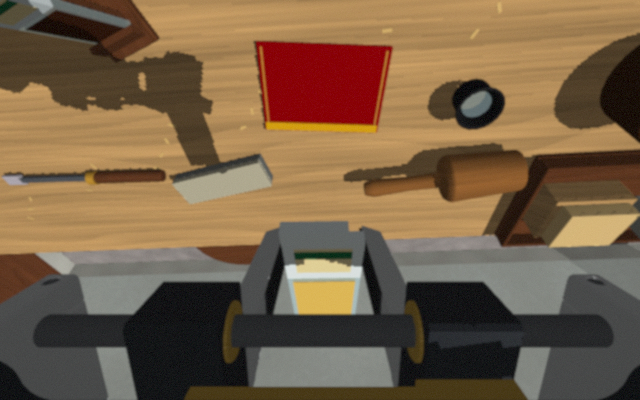

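View pics/e.png

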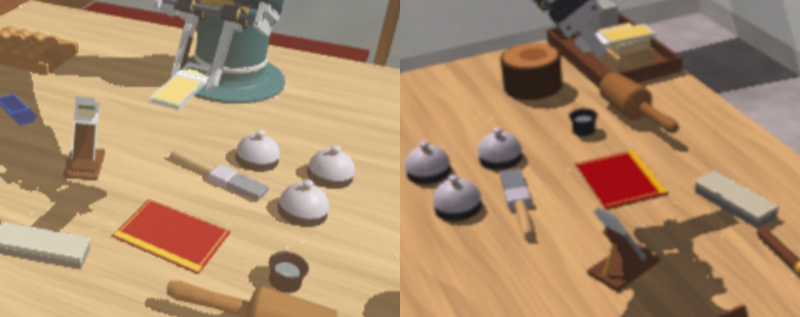

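The wrist view shows the mat with corners (255,41), (392,45), (377,132), (267,129) and brass on the far side. The plate is held by its frosted end with the label up and clear wood leading. The scene view shows the bells, brush and walnut easel in place.

```bash
python3 - <<'E'
from h import *
w=dict(np.load("w4.npz")); im=w["color"].astype(int)
# red mat mask contour (incl brass)
m=((im[...,0]>90)&(im[...,1]<60)&(im[...,2]<60))|((im[...,0]>150)&(im[...,1]>110)&(im[...,2]<60)); m[145:]=0; m[:,:235]=0; m[:,410:]=0
k=cv2.morphologyEx(m.astype(np.uint8),cv2.MORPH_CLOSE,np.ones((5,5))); cn=max(cv2.findContours(k,0,1)[0],key=cv2.contourArea)
q=cv2.approxPolyDP(cn,6,True)[:,0]; print(q.tolist())
C=np.array([onz(w,p,5,w["pose"])[:2] for p in q]); print(C.round(0).tolist(),C.mean(0))
pts=np.array([onz(w,p[0],5,w["pose"])[:2] for p in cn],np.float32); print(cv2.minAreaRect(pts))
E
```

```text
[[255, 42], [266, 128], [376, 131], [390, 46]]
[[547.0, 34.0], [662.0, 24.0], [677.0, 180.0], [561.0, 189.0]] [611.96598016 106.46336915]
((612.59814453125, 106.6072006225586), (159.0796661376953, 118.5987548828125), 84.16825103759766)
```

```bash
sed -i 's/-4.0); mc=np.array(\[615,109/-5.3); mc=np.array([614,107/' final.py; python3 - <<'E'
from final import *
from rig import arm
d,r=delta(arm.state(),GF,TF); print(TF,d.round(1),r.round(1))
E
```

```text
[533.34629945 114.48201758 222.5499815 ] [ 61.3   0.6 108.6] [ 0.8 -0.3  1.4]
```

servo_tool(
  deltas=[
    [7.7,0,13.6,0.1,0,0.2],
    [7.7,0.1,13.6,0.1,0,0.2],
    [7.7,0.1,13.6,0.1,-0.1,0.2],
    [7.7,0.1,13.6,0.1,-0.1,0.2],
    [7.7,0.1,13.6,0.1,-0.1,0.2],
    [7.7,0.1,13.6,0.1,0,0.2],
    [7.7,0.1,13.6,0.1,0,0.2],
    [4.7,0,8.4,0.1,0,0],
    [2.7,0,5,0,0,0],
    [0,0,0,0,0,0],
    [0,0,0,0,0,0],
    [0,0,0,0,0,0],
  ],
)

```text
time_s: 19.65
position: [533.6, 115.2, 222.9]
ee_rot: [0.119, 2.615, -0.032]
contact_force: [-0.4, -0.2, -0.8]
finger_gap: 44.5
```

```bash
python3 - <<'E'
from final import *
from rig import arm,eyes
s=arm.state(); print(np.round(s["joint_positions"],2),np.round(s["position"],1),s["finger_gap"])
d,r=delta(s,GF,TF); print(d.round(1),r.round(1))
c={n:eyes.read_camera(n) for n in ["scene","side"]}; out=[]
for n in c:
    u=proj(c[n],mid).round().astype(int); x0,y0=u-[40,35]; S=10
    b=cv2.resize(c[n]["color"][y0:y0+60,x0:x0+80],None,fx=S,fy=S,interpolation=2)[:,:,::-1].copy()
    q=np.array([proj(c[n],mid+PF@np.array(p)) for p in [(4,-22.5,-65),(4,22.5,-65),(4,22.5,56),(4,-22.5,65)]])
    print(n,x0,y0,((q-[x0,y0]+.5)*S).round().tolist()); cv2.polylines(b,[np.int32((q-[x0,y0]+.5)*S)],True,(0,0,255),1)
    cv2.imwrite(f"pics/f_{n}.png",b)
E
```

```text
[-0.7   0.25  0.38  2.18  0.48  0.28  0.69] [533.6 115.2 222.9] 44.52114113511561
[ 0.3 -0.8  0.2] [0.  0.  0.1]
scene 325 168 [[203.0, 434.0], [365.0, 493.0], [583.0, 270.0], [446.0, 207.0]]
side 279 106 [[647.0, 332.0], [584.0, 267.0], [199.0, 349.0], [224.0, 425.0]]
```

View pics/f_scene.png

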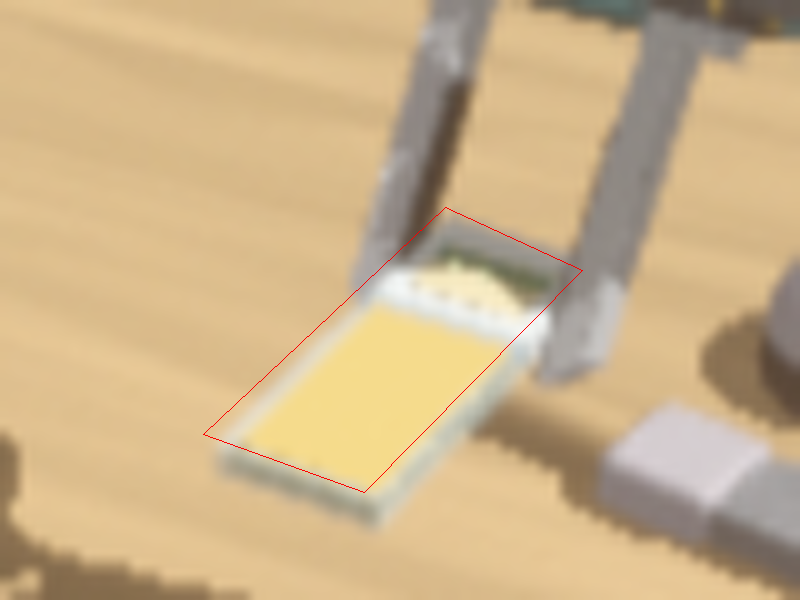

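View pics/f_side.png

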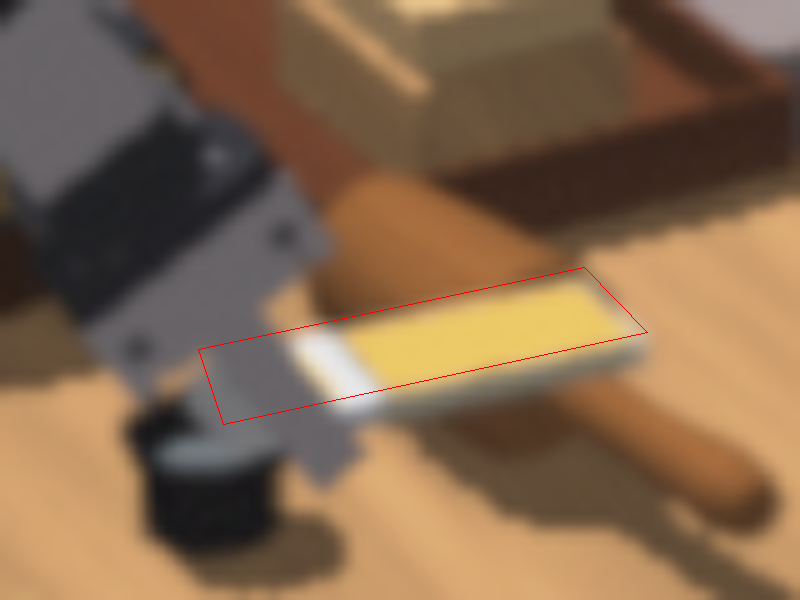

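```bash
python3 - <<'E'
from final import *
from rig import arm,eyes
c={n:eyes.read_camera(n) for n in ["scene","side"]}; O={"scene":(325,168),"side":(279,106)}
M3=[((4,-22.5,-65),"scene",(220,453)),((4,22.5,-65),"scene",(382,510)),((4,-22.5,19),"scene",(371,300)),((4,22.5,19),"scene",(535,345)),
 ((4,-22.5,-65),"side",(645,336)),((4,22.5,-65),"side",(588,272)),((4,-22.5,19),"side",(385,396)),((4,22.5,19),"side",(338,330))]
def pr(q,p,n): return ((proj(c[n],mid+q[3:6]+PF@R.from_rotvec(q[:3]).as_matrix()@np.array(p))-O[n]+.5)*10)
for p,n,t in M3: print(n,p,pr(np.zeros(6),p,n).round(0),t)
def res(q,s):
    r=[]
    for p,n,t in M3:
        off=q[6:8] if n=="scene" else q[8:10]
        r+=list((pr(q,p,n)+10*off-t)/3)
    return np.r_[r,q[3:6]/2,q[6:]/s]
for s in (.3,1.5):
    f=least_squares(res,np.zeros(10),args=(s,)); print(s,"rot about plate x,y,z deg",np.degrees(f.x[:3]).round(1),"shift",f.x[3:6].round(1),"off",f.x[6:].round(1),f.cost.round(1))
# mat corners in the scene camera vs wrist estimate
s=arm.state(); print(np.round(s["contact_force"],2),s["finger_gap"],np.round(s["torque"],3))
for x,y in [(547,34),(662,24),(677,180),(561,189)]: print([proj(c[n],[x,y,5]).round(1).tolist() for n in c])
E
```

```text
scene (4, -22.5, -65) [203. 434.] (220, 453)
scene (4, 22.5, -65) [365. 493.] (382, 510)
scene (4, -22.5, 19) [365. 283.] (371, 300)
scene (4, 22.5, 19) [520. 334.] (535, 345)
side (4, -22.5, -65) [647. 332.] (645, 336)
side (4, 22.5, -65) [584. 267.] (588, 272)
side (4, -22.5, 19) [376. 391.] (385, 396)
side (4, 22.5, 19) [319. 324.] (338, 330)
0.3 rot about plate x,y,z deg [ 1.2  0.2 -0.3] shift [ 2.2  2.9 -2.6] off [ 0.4 -0.1  0.5  0.2] 20.9
1.5 rot about plate x,y,z deg [ 1.2  0.3 -0.3] shift [ 0.8  1.3 -1.1] off [0.8 0.8 0.8 0.4] 16.7
[-0.08  0.77 -0.49] 44.6714499303078 [ 0.038  0.587 -0.009]
[[347.9, 227.7], [311.8, 203.1]]
[[327.3, 248.9], [348.1, 193.8]]
[[378.6, 270.9], [327.7, 168.7]]
[[396.4, 246.2], [293.5, 177.0]]
```

servo_tool(
  deltas=[
    [0,0,0,0,0,0],
    [0,0,0,0,0,0],
    [0,0,0,0,0,0],
    [0,0,0,0,0,0],
  ],
)

```text
time_s: 20.35
position: [533.5, 115.2, 222.5]
ee_rot: [0.119, 2.615, -0.033]
contact_force: [0.3, -0.0, -1.3]
finger_gap: 44.5
```

```bash
python3 -c "
from rig import arm
s=arm.state(); print(s['time_s'],s['finger_gap'],max(abs(s['qvel']))); print(arm.close_job())"
```

```text
20.35 44.53864346692559 0.0011570465963313067
the job is handed in; nothing more can be done
None
```

I rang the bell and lifted the boxwood plate off its easel by the edges of its frosted end. I handed the job in at about 20 s with the plate held still above the middle of the mat, label up and clear wood end out across the brass edge.

- **Bell:** I pressed the one farthest from the base, at about (449, 285). The press met a hard stop about 8 mm below the nominal 66 mm cap height, with 25 N on the tool. I took that as the 5 mm stop, since I had no direct reading of the plunger travel.
- **Plate:** It sits about 15 cm above the mat, gripped with the jaws at 44.5 mm and the arm at rest. A fit to the scene and side pictures puts it within about 0.3° of level, 1.2° off in heading and 1–3 mm from the mat's middle.
- **Disagreements:** The plate outline in the scene camera was about 2 px off the predicted one, against about 0.5–1 px for most points in the side camera. I put this down to calibration. The mat's heading came out between −4° and −6° from different pictures, and I used −5.3°.
- **Other items:** In the pictures after the lift, the bells, brush, loupe, whetstone, mallet and walnut plate looked undisturbed, by eye only. I did not check the gouge beside the boxwood easel again.

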